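# Shut the tube shaker's cover and bolt it against its spring catch

## Robot

A 6-joint arm with a two-finger parallel gripper is mounted at the origin on a cart in front of the work surface, level with it; the furniture and walls round the work are solid. World frame = base frame: x ahead of the robot, y to its left, z up, the work surface at z = 0. Lengths are in mm, angles in degrees, forces in N, time in s.
With the tool pointing down it reaches from about 350 to 850 mm from the base axis. Payload 8.1 kg.
Tool frame: the origin (TCP) lies at the very end of the fingers, on their centre line; the grasp point (between the pads) lies 19 mm behind it (r.grip_depth is the distance from the TCP to the grasp point, in mm); z points along the fingers, y is the direction in which the jaws open and shut (so a half turn about z gives the same grasp; the last joint's range is limited). The gripper opens to 85 mm and grips with 20 to 120 N. Pads are 22 mm wide; open, the fingers measure 114 mm over their backs; the gripper's body (76 mm by 85 mm) begins 54 mm behind the grasp point. The pads swing forward as they close: fully open they stand 13 mm farther back than shut.
Start: joints at [-72.731, 7.471, 85.268, -0, 87.261, -4.893], TCP at [226.356, -555.669, 231.292] pointing down, gripper open.
Joint ranges: [-169.43, 169.43], [-51.17, 129.36], [1.28, 143.12], [-76.62, 256.62], [0, 156.53], [-152.29, 152.29]. Speed limits (degrees/s): [136.94, 136.94, 159.86, 180, 180, 180].

## Interface

Orientations are given as [roll, pitch, yaw] about the fixed x, y, z axes, in that order (R = Rz(yaw) Ry(pitch) Rx(roll)).
In Python, from bench import status, viewer, hand_in, r gives the robot as it stands.
- The arm moves only by the shell command python3 -m crank 'ROWS' [OPENING] [FORCE]. ROWS is a JSON object of lists of equal length, an entry for each row: "slide": the shift along the tool's x, y, z in m, a list of three; "twist": the turn about the tool's z in rad. A call has 1 to 8 rows; each row shifts and turns the commanded pose from where the row before left it, along the tool's axes as they then stand; what a row does not reach is not made up. A row lasts 1/10 s, in which the tool goes at most 50 mm and 8.59 degrees, less where a joint would pass 70% of its speed; a pose out of reach is approached as far as the arm can. A call with a gripper value outside its range is refused whole. OPENING is the closure, from 0 (fully open) to 1 (shut), set as the call begins (- or left out, the last holds). The fingers move at their own pace and stop on an object; FORCE is the grip in N (left out, the last holds). Time passes only in rows, so rows that do not move let the fingers close. It gives the time, the measured TCP pose, the force and the opening at its end, in the units of the state.
- status.sense(): the state, without advancing time (a new reading comes with each control period).
- viewer.snapshot(name): name is "scene" or "side" or "wrist"; returns a dict with "img" (400x640x3 uint8, red, green, blue), "fx", "fy", "cx", "cy" (pixels), "k1" (the pictures are not rectified: a ray, as slopes to the right and down, at radius r is drawn at 1 + k1 r^2 times it, then the intrinsics apply), "R" (3x3) and "t" (3): a world point X has camera coordinates R X + t; the wrist camera has in their place "hand_eye" (4x4, takes a point from camera to tool coordinates, whose origin is the TCP and whose axes are the flange's). Camera axes: x right, y down, z forward; pixel columns grow to the right and rows downward; lengths in mm; the calibration is good to about 2 mm. A picture is of the moment at which its call begins: read the wrist's pose just before it. There is no depth.
- hand_in(): hands the job in, once; it reports no verdict.
The state is a dict: "time": time; "joint_pos": joint angles; "qd": joint speeds; "joint_efforts": joint torques, N m; "tool_pos": TCP position; "tcp_rot": TCP orientation; "ft_force": force on the tool from outside, world axes, zero at the start; "wrist_torque": the same for the moment, N m; "finger_gap": finger opening in mm.
Only numpy, scipy, OpenCV 4.12 (cv2) and the standard library are available. Lean on these libraries where they do the work, as an engineer would, in place of code of your own. Each camera call takes 0.05 s, during which the arm holds its last target.

## Task

Make the tube shaker ready to run, using the fingertips only to press and push (nothing is to be picked up): press its open cover fully shut, then hold the spring safety catch down with one fingertip while the other fingertip pushes the bolt's handle to the left until the bolt is fully home through the eye of the cover. Then take the hand away so that the catch springs back up and locks the bolt, and leave the small things standing around the shaker where they are.

Things in the scene. Friction and masses are not known exactly. Their poses are not given: they have to be found in the camera images.
- shaker: Tube shaker: white instrument 150 mm deep (own x), 270 mm wide (y), 70 mm high to its deck, dials on its front; fixed by suction feet. Origin: centre of its underside. x runs from front panel to back, y to its left seen from the front, z up; positions below are in this frame, z over the worktop. Catch and bolt lie on the front strip of the deck (x -75 to -18 mm), the cover behind.
- cover (a joint): Angle of the hinged cover (rad): 0 = shut on a firm stop, grows as it opens upward; starts at 0.3 to 0.6. Its hinge is stiff (0.09 N m), so it stays where it is left and 1 to 4 N on it moves it. A clear plate in a grey frame: front edge 82 mm from the hinge axis, y -108 to +98 mm, top 89 mm over the worktop when shut.
- cover_hinge (a point): Middle of the cover's hinge axis, which runs along the shaker's y at x = +60 mm, z = 76 mm.
- cover_mid (a point): Middle of the cover's top face: 43 mm from the hinge axis, y = -5 mm; turns with the cover. Pressing straight down about there shuts it; right at the front edge the fingertip may jam, because that edge moves forward as it comes down.
- cover_eye (a point): Middle of the steel eye on the cover's front edge: a block 8 mm thick along y with a 13x11 mm opening. With the cover shut it is on the bolt's line, at x = -33, y = +65, z = 78 mm. The bolt passes only if the cover is fully shut, and the cover shuts only if the bolt is drawn.
- slide_bolt (a joint): Travel of the bolt (m): 0 = drawn (start), 0.036 = home against its stop, along the shaker's +y (to the left seen from the front). Its front edge is notched every 12 mm and the catch's tooth stands in a notch: it cannot slide (1-2 mm of play) unless the catch is at least 5 mm down; then 2 to 4 N moves it and it stays where left. If the catch is let go on the way it drops into the next notch.
- bolt_tip (a point): Left end of the bolt, an 8 mm steel bar along y at x = -33, z = 78 mm (bar top 82 mm); y = +55 mm drawn, +91 mm home. The bar runs in three low arches at y = -26, +48 and +82 mm, x -50 to -23 mm, tops 85 mm over the worktop.
- bolt_handle (a point): Upper part of the bolt's handle, an upright black plate 8 mm thick along y, x -62 to -32 mm, top 110 mm over the worktop. The point is 6 mm below the top edge, mid-thickness, at x = -53 mm, y = -5 mm (drawn) or +31 mm (home). It moves with the bolt.
- press_catch (a joint): How far the spring safety catch is pressed down (m): 0 = up, locking the bolt; 0.009 = right down. About 1.6 N to start, 3.6 N at 5 mm, 5.2 N at the bottom. Let go with the bolt fully drawn or fully home, it springs up by itself.
- catch_top (a point): Centre of the catch's top: a ribbed grey press bar, x -69 to -46 mm, 78 mm long (y -120 to -42 mm), top 94 mm over the worktop when up, 85 mm right down. It moves straight down wherever pressed, and a fingertip can slide along it while the bolt moves. A second fingertip at that height clears the bar and arches and meets the handle plate, to the left (+y).
- control_vial: Bystander: a slim upright control vial with a stopper, about 16x23 mm and 64 mm tall, loose, just right of the shaker. Origin: underside. To be left alone.
- marker: Bystander: a marker pen lying flat, 134 mm long, 13 mm thick, loose, just right of the shaker, beyond the vial. Origin: underside. To be left alone.
- dropper_bottle: Bystander: a small dropper bottle, 24 mm across, 56 mm tall, loose, just left of the shaker. Origin: underside. To be left alone.
- coverslips: Bystander: a small flat box of cover slips, 32x28 mm, 14 mm high, loose, just left of the shaker. Origin: underside. To be left alone.
- timer: Bystander: a bench timer with a round button, 26x56 mm, 58 mm tall, loose, farther right on the worktop. Origin: underside. To be left alone.
- lancet_box: Bystander: a plain carton of lancets, 44x80 mm, 50 mm high, loose, farther right on the worktop. Origin: underside. To be left alone.

How it is judged (in metres and radians):
On the way, in this order (a step that is already met when the one before it is completed fails the run):
1. the cover is fully shut, with the bolt still drawn (value of joint cover below 0.02 rad and value of joint slide_bolt below 0.005 m), for 0.2 s.
2. the bolt is on its way (10 to 33 mm) while the fingers hold the catch down and push the bolt (value of joint slide_bolt between 0.01 and 0.033 m and value of joint press_catch above 0.004 m and contact force between the fingers and press_catch above 0.5 N and contact force between the fingers and slide_bolt above 0.2 N), for 0.04 s.
At the end, for the whole second after the job is handed in: The cover is shut (within 0.025 rad), the bolt is home (at least 33.5 of 36 mm), and the catch has sprung up (within 1.5 mm of its top) (value of joint cover below 0.025 rad and value of joint slide_bolt above 0.0335 m and value of joint press_catch below 0.0015 m); the robot touches nothing.
It fails at once if one of the small things round the shaker is lifted, carried or pushed more than 20 mm (distance of any of control_vial, marker, dropper_bottle, coverslips, timer, lancet_box from where it was at the start of the episode above 0.02 m).
It fails at once if the vial, the dropper bottle or the timer is knocked over (angle between any of control_vial, dropper_bottle, timer's own z axis and vertical above 0.5 rad).
It also fails if it takes over 42 s, if anything falls off the work surface, if the arm or the gripper's body presses on something with over 40 N, if the wrist force passes 120 N, or if a joint passes its speed limit or range.

## Working session

There is one attempt and no reset: what is moved stays moved. The work goes in short steps, Python scripts to look and compute and a shell command to move; the robot and the scene stay as the last step left them, time stands still between calls to the robot, and variables do not carry over. Pictures are saved under pics/ and viewed, and the job is handed in when it is done.

```bash
ls; mkdir -p pics
cat > h.py <<'E'
import numpy as np,cv2
from bench import status,viewer,hand_in,r
def snap(n,f):
    p=status.sense(); d=viewer.snapshot(n); cv2.imwrite('pics/'+f+'.png',cv2.cvtColor(d['img'],cv2.COLOR_RGB2BGR))
    import pickle; pickle.dump((p,d),open('pics/'+f+'.pkl','wb')); return p,d
E
python3 - <<'E'
from h import *
p,d=snap('scene','s0'); snap('side','d0'); snap('wrist','w0'); print(p); print({k:v for k,v in d.items() if k!='img'})
E
```

```text
pics
{'time': 0.0, 'joint_pos': array([-7.27318282e+01,  7.51447382e+00,  8.53317962e+01,  6.89136565e-04,
        8.72615958e+01, -4.89129210e+00]), 'qd': array([-0.02022868,  0.11202199, -0.05673236, -0.01884315,  0.11775508,
        0.02574895]), 'joint_efforts': array([-1.41755936e-03, -5.69393528e+01, -5.00554347e+01, -2.27512505e-04,
        1.48650329e-02,  3.48038918e-05]), 'tool_pos': array([ 226.18417091, -555.12146976,  230.22692888]), 'tcp_rot': array([-1.79892586e+02, -9.88300669e-03,  2.21594210e+01]), 'ft_force': array([ 1.09001017, -0.32585704,  0.28832987]), 'wrist_torque': array([0.01758706, 0.00988924, 0.01672356]), 'finger_gap': 85.59056095359031}
{'fx': 403.79215994065345, 'fy': 403.79215994065345, 'cx': 318.46023344263364, 'cy': 193.53930836277573, 'k1': -0.10461672056271018, 'R': array([[-0.85560878, -0.51755527, -0.00837577],
       [-0.44812231,  0.74872891, -0.4884582 ],
       [ 0.2590753 , -0.41417575, -0.8725471 ]]), 't': array([ 343.05304819,  370.85617727, 1189.27745768])}
```

View pics/s0.png

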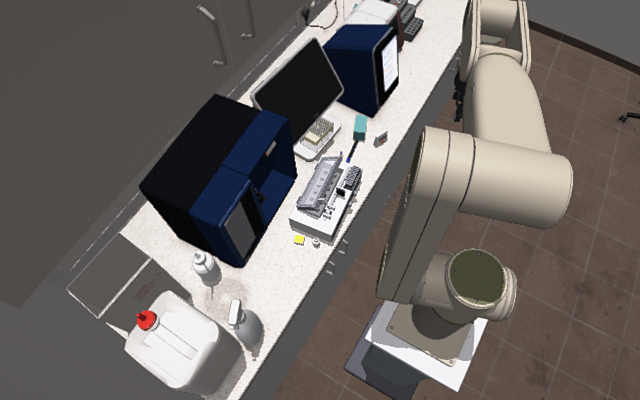

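View pics/d0.png

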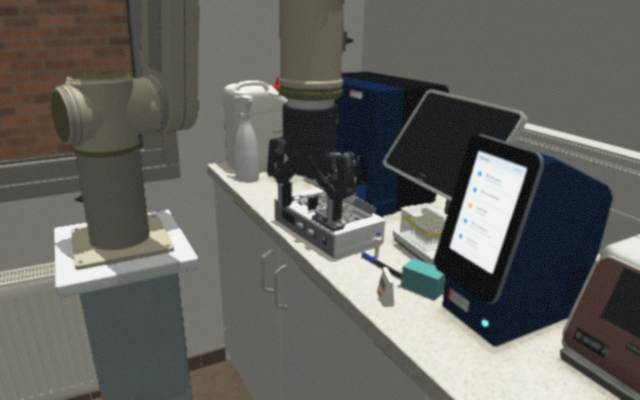

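View pics/w0.png

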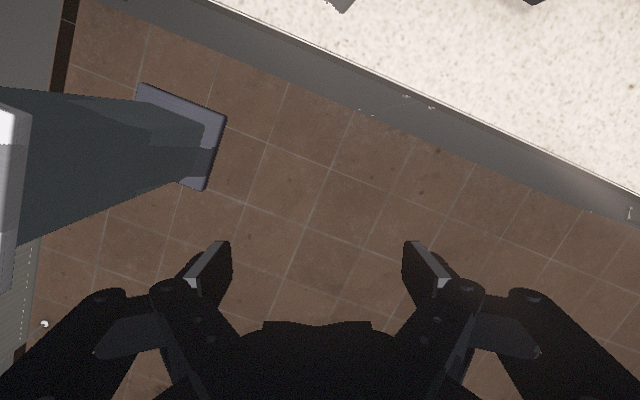

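The scene view shows the shaker at about (325,205), with yellow coverslips at (299,240) and the teal carton at (360,127). I'll enlarge that part.

```bash
cat >> h.py <<'E'
def pix2ray(d,u,v,pose=None):
    xd=np.array([(u-d['cx'])/d['fx'],(v-d['cy'])/d['fy']])
    K=np.array([[d['fx'],0,d['cx']],[0,d['fy'],d['cy']],[0,0,1]])
    q=cv2.undistortPoints(np.array([[[u,v]]],float),K,np.array([d['k1'],0,0,0,0.]))[0,0]
    ray=np.array([q[0],q[1],1.])
    if 'R' in d: return -d['R'].T@d['t'], d['R'].T@ray
    from scipy.spatial.transform import Rotation as Ro
    T=np.eye(4);T[:3,:3]=Ro.from_euler('xyz',pose['tcp_rot'],degrees=True).as_matrix();T[:3,3]=pose['tool_pos']
    M=T@np.array(d['hand_eye']); return M[:3,3],M[:3,:3]@ray
def onz(d,u,v,z,pose=None):
    c,ray=pix2ray(d,u,v,pose); return c+ray*(z-c[2])/ray[2]
def load(f):
    import pickle; return pickle.load(open('pics/'+f+'.pkl','rb'))
def proj(d,X,pose=None):
    X=np.asarray(X,float)
    if 'R' in d: c=d['R']@X+d['t']
    else:
        from scipy.spatial.transform import Rotation as Ro
        T=np.eye(4);T[:3,:3]=Ro.from_euler('xyz',pose['tcp_rot'],degrees=True).as_matrix();T[:3,3]=pose['tool_pos']
        c=(np.linalg.inv(T@np.array(d['hand_eye']))@np.r_[X,1])[:3]
    s=c[:2]/c[2]; s=s*(1+d['k1']*(s@s)); return s*d['fx']+[d['cx'],d['cy']]
def crop(f,x0,y0,x1,y1,k,out):
    im=cv2.imread('pics/'+f+'.png')[y0:y1,x0:x1]; cv2.imwrite('pics/'+out+'.png',cv2.resize(im,None,fx=k,fy=k,interpolation=cv2.INTER_CUBIC))
E
python3 - <<'E'
from h import *
crop('s0',270,100,400,260,4.5/1.25,'s0c')
p,d=load('s0')
for u,v in [(290,225),(328,240),(325,152),(360,170)]: print(onz(d,u,v,70))
E
```

```text
[511.63848247 -11.58023208  70.        ]
[383.66313528 -29.23325292  70.        ]
[ 559.63158402 -307.34256747   70.        ]
[ 420.25738804 -304.40947026   70.        ]
```

View pics/s0c.png

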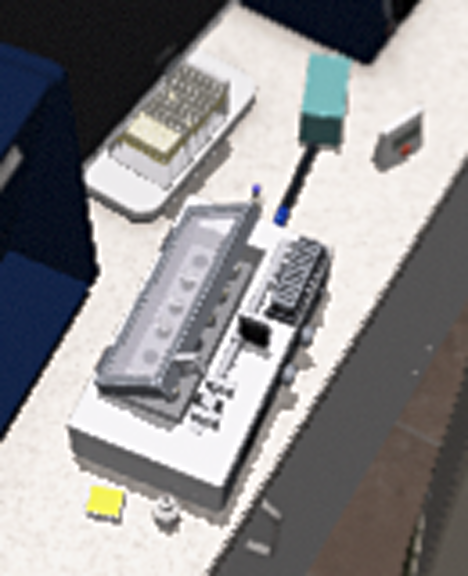

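Run:
```python
from h import *
p,d=load('w0'); print(np.round(d['hand_eye'],3),d['fx'],d['k1'],d['cx'],d['cy'])
p,d=load('s0')
def c(x,y): return 270+x/3.6,100+y/3.6
for n,(x,y),z in [('FL',(218,487),70),('BL',(72,430),70),('FLbot',(218,510),0),('BR?',(195,207),70),('FR',(328,245),70),('vial',(256,188),64),('pen',(282,215),7),('drop',(167,505),56),('slips',(105,500),14)]: print(n,onz(d,*c(x,y),z).round())
```

```text
[[  -0.      -0.965   -0.261   66.729]
 [   1.      -0.      -0.       0.596]
 [   0.      -0.261    0.965 -142.691]
 [   0.       0.       0.       1.   ]] 284.4323755432822 -0.02421001902081158 316.65804492635795 198.24690341910085
FL [385. -47.  70.]
BL [522. -28.  70.]
FLbot [388. -54.   0.]
BR? [ 550. -286.   70.]
FR [ 421. -313.   70.]
vial [ 513. -339.   64.]
pen [ 492. -360.    7.]
drop [417. -15.  56.]
slips [477.  -5.  14.]
```

```bash
python3 -m crank '{"slide":[[0,0,0],[0,0,0]],"twist":[0.124,0.124]}' && python3 -m crank '{"slide":[[0.024,-0.034,-0.001],[0.024,-0.034,-0.001],[0.024,-0.034,-0.001],[0.024,-0.034,-0.001],[0.024,-0.034,-0.001],[0.024,-0.034,-0.001],[0.024,-0.034,-0.001],[0.024,-0.034,-0.001]],"twist":[0,0,0,0,0,0,0,0]}' && python3 -m crank '{"slide":[[0.024,-0.034,-0.001],[0.024,-0.034,-0.001],[0,0,0]],"twist":[0,0,0]}'
python3 - <<'E'
from h import *
p,d=snap('wrist','w1'); print(p['tool_pos'],p['tcp_rot'])
E
```

```text
time: 0.35
tool_pos: [226.3, -555.4, 230.8]
tcp_rot: [-179.9, 0.0, 7.7]
ft_force: [-0.2, -0.5, -0.1]
finger_gap: 85.7
time: 1.15
tool_pos: [379.2, -258.1, 239.2]
tcp_rot: [-180.0, -0.0, 7.9]
ft_force: [1.0, -0.3, 0.0]
finger_gap: 85.5
time: 1.45
tool_pos: [418.6, -181.7, 241.3]
tcp_rot: [-179.9, -0.1, 8.2]
ft_force: [-0.7, -1.6, -0.3]
finger_gap: 85.7
[ 418.62281645 -181.70460563  241.34107863] [-1.79919412e+02 -6.41006807e-02  8.24772117e+00]
```

View pics/w1.png

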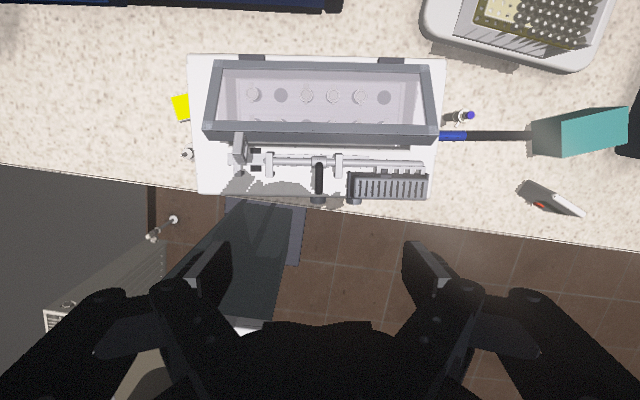

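The wrist view shows the whole shaker: deck corners near (188,55), (445,58), (200,195) and (428,200), handle at (319,178), ribbed bar at about (348–430, 173–200). I'll enlarge it.

Run:
```python
from h import *
crop('w1',180,45,340,210,4.8/1.35,'w1a'); crop('w1',300,45,460,210,4.8/1.35,'w1b')
```

```text
(no output)
```

View pics/w1a.png

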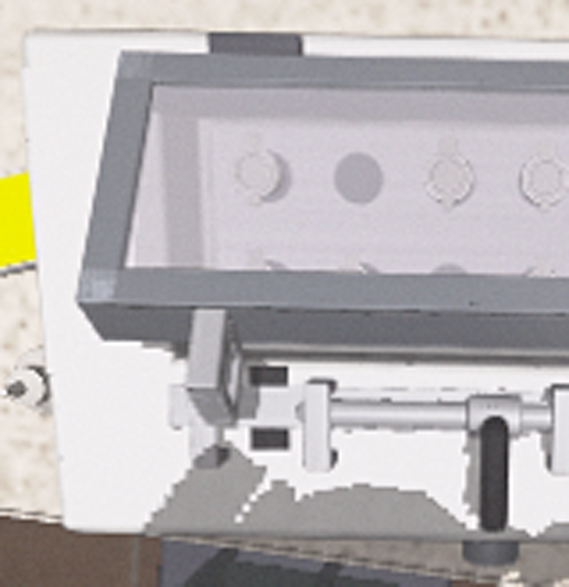

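View pics/w1b.png

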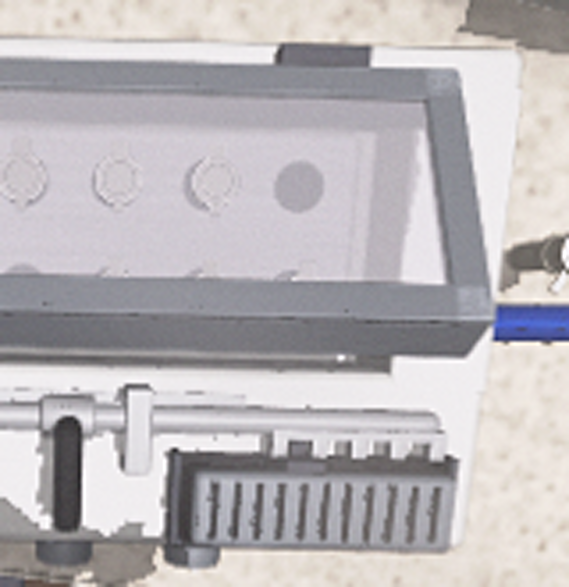

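Run:
```python
from h import *
p,d=load('w1')
from scipy.spatial.transform import Rotation as Ro
k=160/569
L=[('BL','a',(28,33),(75,135,70)),('BR','b',(519,50),(75,-135,70)),('FL','a',(66,530),(-75,135,70)),('FR','b',(463,548),(-75,-135,70)),
('Hb','b',(67,418),(-32,-5,110)),('Hf','b',(67,528),(-62,-5,110)),('Cfl','b',(193,546),(-69,-42,94)),('Cbl','b',(197,475),(-46,-42,94)),('Cfr','b',(449,548),(-69,-120,94)),('Cbr','b',(458,463),(-46,-120,94))]
A=[];B=[];N=[]
for n,c,(x,y),m in L:
    o=(180,45) if c=='a' else (300,45)
    X=onz(d,o[0]+x*k,o[1]+y*k,m[2],p); A.append(m[:2]);B.append(X[:2]);N.append(n)
A=np.array(A,float);B=np.array(B)
def fit(A,B):
    a=A-A.mean(0);b=B-B.mean(0)
    th=np.arctan2((a[:,0]*b[:,1]-a[:,1]*b[:,0]).sum(),(a*b).sum())
    R=np.array([[np.cos(th),-np.sin(th)],[np.sin(th),np.cos(th)]]); t=B.mean(0)-R@A.mean(0); return th,R,t
th,R,t=fit(A,B); print(np.degrees(th),t)
for n,a,b in zip(N,A,B): print(n,b.round(1),(R.T@(b-R@a-t)).round(1))
```

```text
7.213560791240957 [ 476.58275276 -171.85053531]
BL [532.3 -32.9] [-2.2 -4.2]
BR [ 565.5 -293.7] [-2.1  2.9]
FL [386.6 -49.8] [ 1.  -2.7]
FR [ 418.8 -313.5] [-0.1  1.8]
Hb [ 447.4 -179.8] [2.  0.8]
Hf [ 416.9 -184.3] [1.2 0.2]
Cfl [ 412.9 -222.8] [-0.6 -0.6]
Cbl [ 434.1 -220.2] [-2.2 -0.6]
Cfr [ 423.2 -298.6] [0.2 1. ]
Cbr [ 448.7 -295. ] [2.8 1.4]
```

```bash
python3 -m crank '{"slide":[[0.0384,0.0013,0],[0.0384,0.0013,0],[0,0,0.04],[0,0,0.04],[0,0,0.02],[0,0,0],[0,0,0]],"twist":[0.009,0.009,0,0,0,0,0]}' 0.24 20
python3 - <<'E'
from h import *
p,d=snap('wrist','w2'); print(p['tool_pos'],p['tcp_rot'],p['ft_force'],p['finger_gap']); snap('side','d2')
crop('d2',240,100,420,280,3.3,'d2c')
E
```

```text
time: 2.2
tool_pos: [493.1, -178.9, 141.6]
tcp_rot: [-180.0, 0.0, 6.9]
ft_force: [1.1, -0.7, -0.2]
finger_gap: 65.1
[ 493.07582037 -178.94668045  141.57568356] [-1.79993286e+02  3.51004952e-02  6.85837977e+00] [ 1.11843725 -0.65744818 -0.20437552] 65.13985996569461
```

View pics/w2.png

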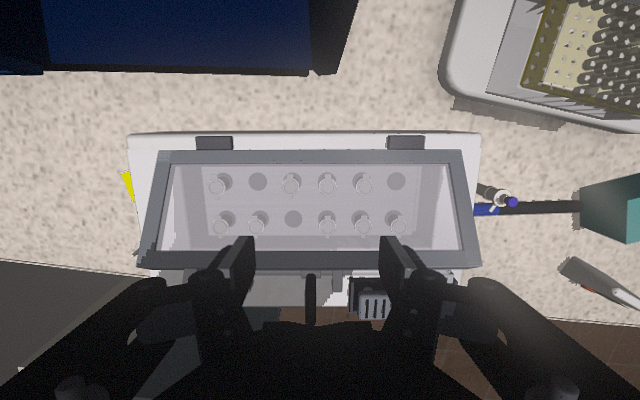

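View pics/d2c.png

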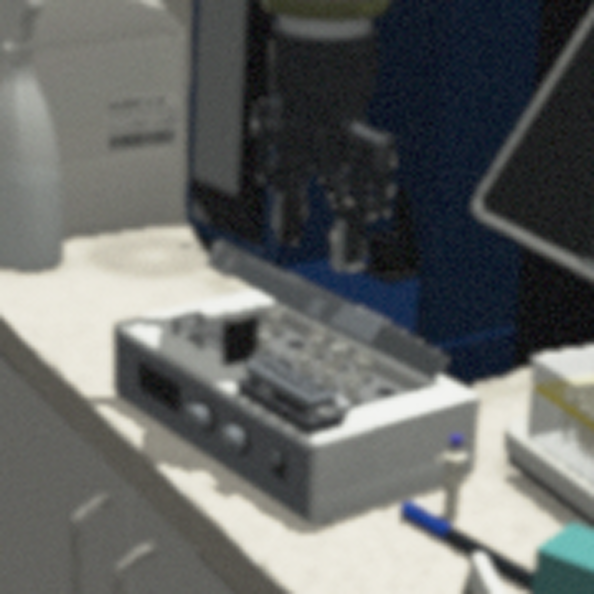

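```bash
python3 -m crank '{"slide":[[0,0,0.012],[0,0,0.010],[0,0,0.006],[0,0,0.006],[0,0,0.006]],"twist":[0,0,0,0,0]}'; python3 -m crank '{"slide":[[0,0,0.005],[0,0,0.005],[0,0,0]],"twist":[0,0,0]}'
```

```text
time: 2.8
tool_pos: [493.4, -178.0, 100.8]
tcp_rot: [-180.0, 0.0, 6.9]
ft_force: [-0.8, -0.3, 1.1]
finger_gap: 65.1
time: 3.1
tool_pos: [493.0, -177.8, 90.3]
tcp_rot: [-180.0, 0.1, 6.9]
ft_force: [0.1, 0.0, -0.1]
finger_gap: 65.0
```

```bash
python3 -m crank '{"slide":[[0,0,0.004],[0,0,0.003],[0,0,0]],"twist":[0,0,0]}'
python3 - <<'E'
from h import *
snap('wrist','w3');snap('side','d3')
crop('d3',240,100,420,280,3.3,'d3c')
E
```

```text
time: 3.4
tool_pos: [493.3, -177.9, 83.8]
tcp_rot: [-180.0, 0.0, 6.9]
ft_force: [-0.1, -0.0, -0.7]
finger_gap: 64.8
```

View pics/d3c.png

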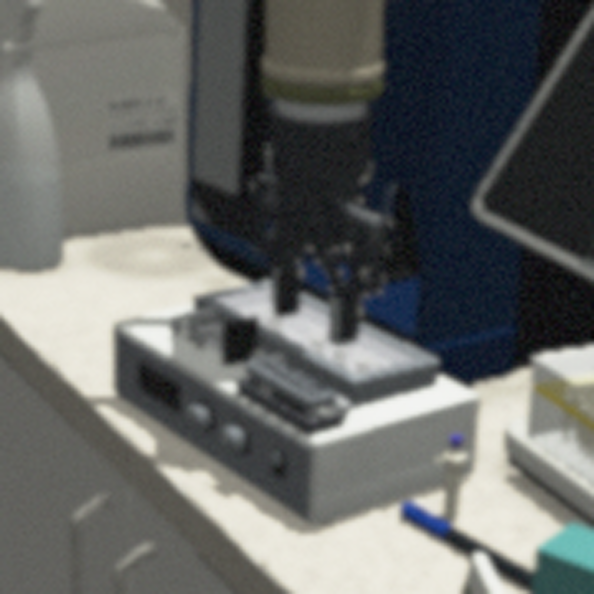

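View pics/w3.png

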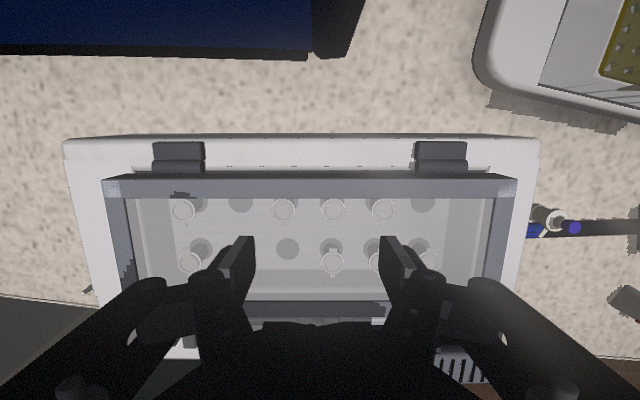

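The side view shows the fingertips on the cover and the cover nearly flat. I'll keep pressing in small steps, watching the force.

```bash
python3 -m crank '{"slide":[[0,0,0.002],[0,0,0]],"twist":[0,0]}';python3 -m crank '{"slide":[[0,0,0.0015],[0,0,0]],"twist":[0,0]}';python3 -m crank '{"slide":[[0,0,0.0015],[0,0,0]],"twist":[0,0]}'
```

```text
time: 3.7
tool_pos: [493.8, -178.2, 82.7]
tcp_rot: [180.0, -0.0, 6.9]
ft_force: [0.6, 0.3, 2.3]
finger_gap: 64.9
time: 3.9
tool_pos: [493.9, -178.2, 82.6]
tcp_rot: [180.0, -0.0, 6.9]
ft_force: [-6.7, 1.8, 16.6]
finger_gap: 64.7
time: 4.1
tool_pos: [493.9, -178.3, 82.4]
tcp_rot: [180.0, -0.0, 6.9]
ft_force: [-12.7, 5.3, 28.0]
finger_gap: 65.1
```

The stop is met with the TCP at 82.5 mm, so at this opening the tips stand 6.5 mm above the TCP (cover top 89 mm). Now I'll lift and move over the catch.

```bash
python3 -m crank '{"slide":[[0,0,0],[0,0,0],[0,0,-0.01],[0,0,-0.02],[0,0,-0.025],[-0.024,0.018,0],[-0.024,0.018,0],[-0.0245,0.019,0]],"twist":[0,0,0,0,0,0,0,0]}';python3 -m crank '{"slide":[[0,0,0],[0,0,0]],"twist":[0,-0.006]}'
python3 - <<'E'
from h import *
p,d=snap('wrist','w4'); print(p['tool_pos'],p['tcp_rot'],p['ft_force']); snap('side','d4');snap('scene','s4')
crop('d4',240,100,420,280,3.3,'d4c')
crop('s4',270,100,400,260,3.6,'s4c')
E
```

```text
time: 4.9
tool_pos: [427.7, -241.8, 134.6]
tcp_rot: [180.0, -0.0, 7.0]
ft_force: [0.3, 0.2, -0.2]
finger_gap: 64.8
time: 5.1
tool_pos: [427.9, -241.7, 134.3]
tcp_rot: [-180.0, -0.0, 7.2]
ft_force: [-0.2, 0.3, -0.2]
finger_gap: 64.6
[ 427.94417832 -241.687452    134.33333863] [-1.79998004e+02 -2.28628089e-02  7.17761392e+00] [-0.22983868  0.27396498 -0.23566311]
```

View pics/w4.png

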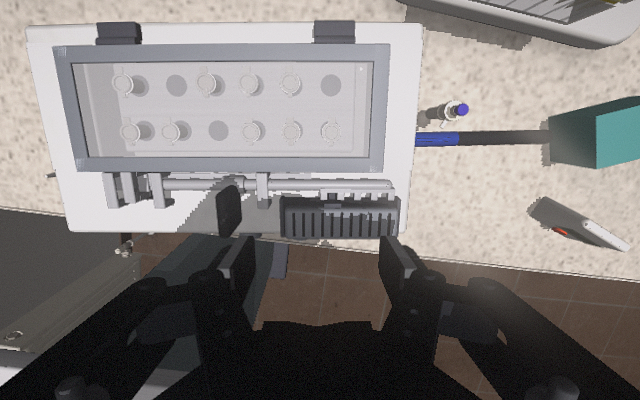

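View pics/d4c.png

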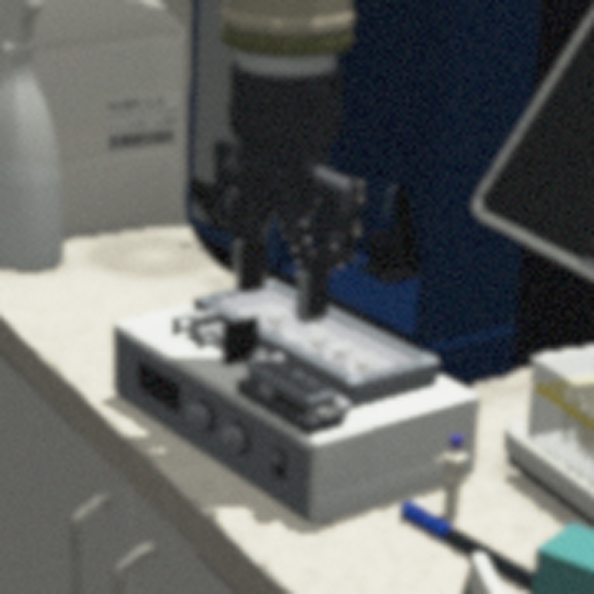

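View pics/s4c.png

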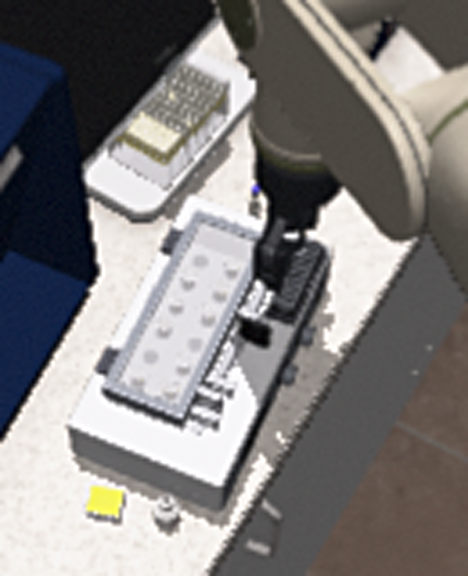

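Run:
```python
from h import *
p,d=load('w4')
c,s=np.cos(np.radians(7.21)),np.sin(np.radians(7.21))
W=lambda x,y,z:[476.58+c*x-s*y,-171.85+s*x+c*y,z]
im=cv2.imread('pics/w4.png')
k=3
im=cv2.resize(im,None,fx=k,fy=k,interpolation=cv2.INTER_CUBIC)
def dot(P,col):
    u=proj(d,P,p)*k; cv2.circle(im,(int(u[0]+k/2),int(u[1]+k/2)),3,col,-1)
for x in(-62,-32):
  for y in(-9,-1): dot(W(x,y,110),(0,0,255))
for x in(-69,-46):
  for y in(-42,-120): dot(W(x,y,94),(0,255,0))
for x in(-22,):
  for y in(-108,98): dot(W(x,y,89),(255,0,0))
for y in(-135,135): dot(W(-75,y,70),(0,255,255))
dot(W(-33,55,82),(255,0,255))
cv2.imwrite('pics/w4d.png',im[130*k:330*k,180*k:440*k])
cv2.imwrite('pics/w4e.png',im[130*k:330*k,20*k:280*k])
```

```text
(no output)
```

View pics/w4d.png

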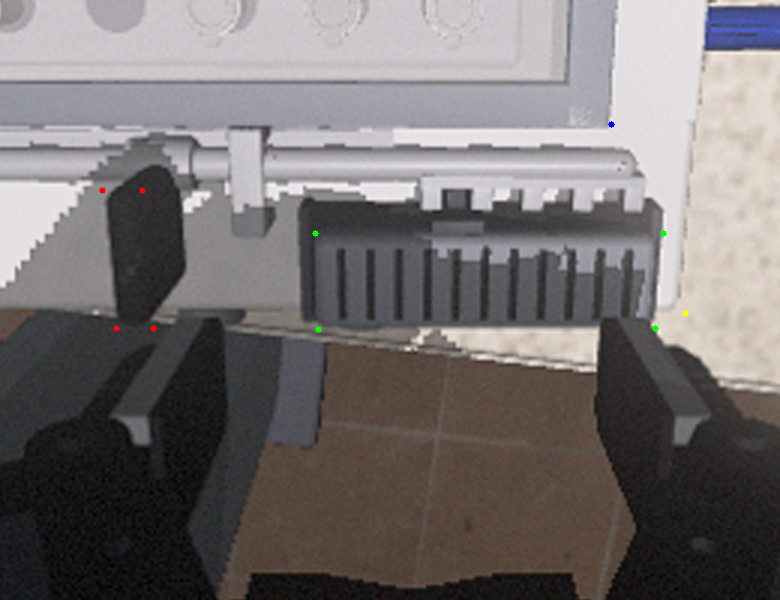

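View pics/w4e.png

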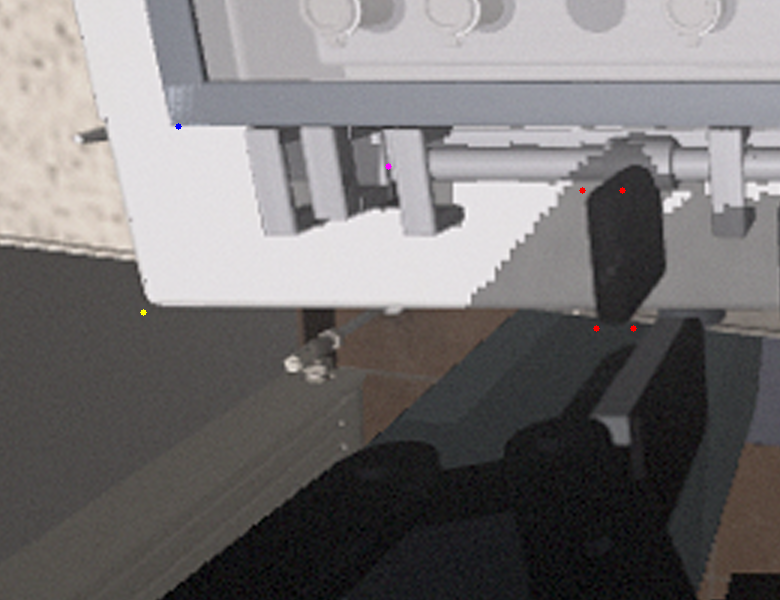

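Run:
```python
from h import *
from scipy.spatial.transform import Rotation as Ro
p,d=load('w4')
R=Ro.from_euler('xyz',p['tcp_rot'],degrees=True).as_matrix()
for y in(-32.5,-38,-47):
  for x in (-11,11):
    for z in (-6.5,-40):
      u=proj(d,p['tool_pos']+R@[x,y,z],p); print(y,x,z,(3*(u-[180,130])).round())
```

```text
-32.5 -11 -6.5 [226. 427.]
-32.5 -11 -40 [177. 548.]
-32.5 11 -6.5 [219. 312.]
-32.5 11 -40 [165. 408.]
-38 -11 -6.5 [195. 427.]
-38 -11 -40 [138. 548.]
-38 11 -6.5 [187. 312.]
-38 11 -40 [124. 408.]
-47 -11 -6.5 [145. 427.]
-47 -11 -40 [ 75. 548.]
-47 11 -6.5 [134. 312.]
-47 11 -40 [ 57. 407.]
```

Projection agrees with the picture to about 1–2 mm: the cover corners and bolt tip fall on their dots, and the cover is shut. The tips are thin at their ends, so I'll open to about 75 mm. That keeps the right tip on the bar through the whole stroke. Then I'll descend.

```bash
python3 -m crank '{"slide":[[0,0,0.015],[0,0,0.015],[0,0,0.010],[0,0,0],[0,0,0]],"twist":[0,0,0,0,0]}' 0.12; python3 -m crank '{"slide":[[0,0,0.004],[0,0,0],[0,0,0]],"twist":[0,0,0]}'; python3 -m crank '{"slide":[[0,0,0.003],[0,0,0],[0,0,0]],"twist":[0,0,0]}'
python3 - <<'E'
from h import *
p,d=snap('wrist','w5'); print(p['tool_pos'],p['tcp_rot'],p['ft_force']); snap('side','d5')
crop('d5',270,130,370,250,5,'d5c')
E
```

```text
time: 5.75
tool_pos: [427.7, -241.0, 93.5]
tcp_rot: [-179.9, 0.1, 7.3]
ft_force: [-0.7, -0.6, -0.3]
finger_gap: 75.1
time: 6.05
tool_pos: [428.3, -241.5, 90.6]
tcp_rot: [180.0, -0.0, 7.3]
ft_force: [-0.6, 0.9, 0.2]
finger_gap: 75.3
time: 6.35
tool_pos: [428.0, -241.3, 87.2]
tcp_rot: [-180.0, 0.0, 7.3]
ft_force: [-0.6, 0.2, 0.5]
finger_gap: 75.0
[ 428.0437925  -241.33706576   87.23957657] [-1.79993329e+02  6.19010190e-03  7.26157464e+00] [-0.58329094  0.15800801  0.46100252]
```

View pics/w5.png

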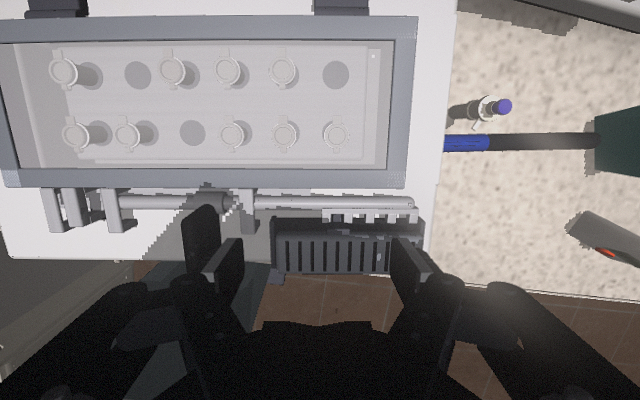

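View pics/d5c.png

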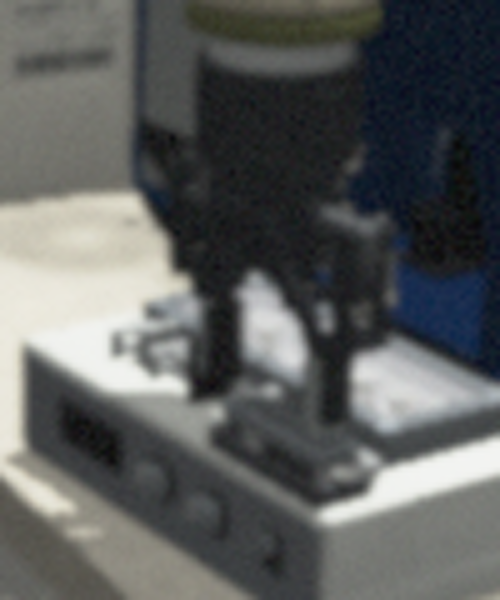

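The right tip is over the bar and the left tip is just right of the handle plate (205,215 in the wrist view). I'll go down in small steps, watching the force.

```bash
for i in 1; do python3 -m crank '{"slide":[[0,0,0.002],[0,0,0]],"twist":[0,0]}'; python3 -m crank '{"slide":[[0,0,0.002],[0,0,0]],"twist":[0,0]}';python3 -m crank '{"slide":[[0,0,0.002],[0,0,0]],"twist":[0,0]}';python3 -m crank '{"slide":[[0,0,0.0015],[0,0,0]],"twist":[0,0]}'; done
```

```text
time: 6.65
tool_pos: [428.0, -241.3, 85.0]
tcp_rot: [-180.0, 0.0, 7.3]
ft_force: [-0.5, 0.0, -0.3]
finger_gap: 75.3
time: 6.85
tool_pos: [428.2, -241.4, 83.2]
tcp_rot: [180.0, -0.0, 7.3]
ft_force: [-0.7, 0.3, 1.3]
finger_gap: 74.7
time: 7.05
tool_pos: [428.3, -241.5, 81.3]
tcp_rot: [180.0, -0.0, 7.3]
ft_force: [-0.2, 0.7, 1.7]
finger_gap: 75.0
time: 7.25
tool_pos: [428.2, -241.5, 79.8]
tcp_rot: [180.0, -0.0, 7.3]
ft_force: [0.2, 0.4, 2.7]
finger_gap: 75.2
```

```bash
python3 -m crank '{"slide":[[0,0,0.0015],[0,0,0]],"twist":[0,0]}'; python3 -m crank '{"slide":[[0,0,0.0015],[0,0,0],[0,0,0]],"twist":[0,0,0]}'
```

```text
time: 7.45
tool_pos: [428.3, -241.5, 78.3]
tcp_rot: [180.0, -0.0, 7.3]
ft_force: [-0.0, 0.4, 3.6]
finger_gap: 75.2
time: 7.75
tool_pos: [428.3, -241.5, 76.9]
tcp_rot: [180.0, -0.0, 7.3]
ft_force: [-0.2, 0.7, 3.7]
finger_gap: 75.3
```

```bash
python3 -m crank '{"slide":[[0,0,0.001],[0,0,0]],"twist":[0,0]}'; python3 -m crank '{"slide":[[0,-0.003,0],[0,-0.003,0],[0,-0.003,0],[0,0,0]],"twist":[0,0,0,0]}'; python3 -m crank '{"slide":[[0,-0.003,0],[0,-0.002,0],[0,-0.002,0],[0,0,0]],"twist":[0,0,0,0]}'
```

```text
time: 7.95
tool_pos: [428.3, -241.5, 75.8]
tcp_rot: [180.0, -0.0, 7.3]
ft_force: [0.4, 0.6, 5.5]
finger_gap: 75.1
time: 8.35
tool_pos: [427.3, -232.8, 76.2]
tcp_rot: [179.9, -0.0, 7.3]
ft_force: [1.0, -4.8, 4.1]
finger_gap: 75.0
time: 8.75
tool_pos: [426.5, -225.8, 76.2]
tcp_rot: [179.9, -0.0, 7.3]
ft_force: [1.5, -4.7, 3.7]
finger_gap: 75.4
```

Run:
```python
from h import *
snap('wrist','w6'); snap('side','d6')
crop('d6',270,130,370,250,5,'d6c')
```

```text
(no output)
```

View pics/w6.png

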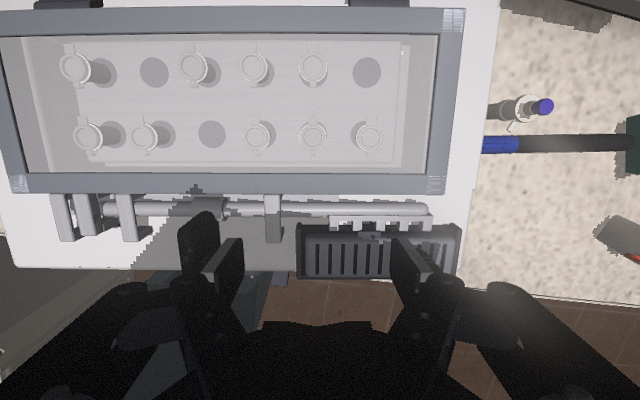

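View pics/d6c.png

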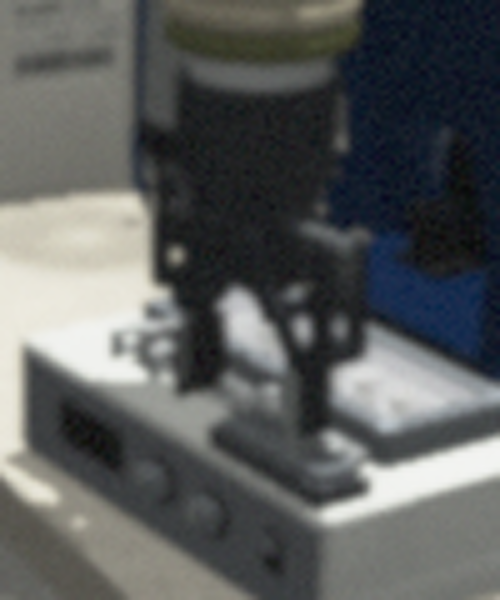

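The handle has moved clear of the arch at (272,215) and the tip still holds the bar down, so the bolt is on its way. I'll keep pushing.

```bash
python3 -m crank '{"slide":[[0,-0.002,0],[0,-0.002,0],[0,-0.002,0],[0,-0.002,0],[0,-0.002,0],[0,-0.002,0]],"twist":[0,0,0,0,0,0]}'; python3 -m crank '{"slide":[[0,-0.002,0],[0,-0.002,0],[0,-0.002,0],[0,0,0]],"twist":[0,0,0,0]}'; python3 -m crank '{"slide":[[0,-0.002,0],[0,-0.001,0],[0,0,0]],"twist":[0,0,0]}'
```

```text
time: 9.45
tool_pos: [424.9, -214.1, 76.1]
tcp_rot: [179.9, -0.0, 7.3]
ft_force: [2.1, -5.7, 4.9]
finger_gap: 75.4
time: 9.85
tool_pos: [424.2, -207.9, 76.1]
tcp_rot: [180.0, -0.0, 7.3]
ft_force: [2.1, -5.0, 5.7]
finger_gap: 75.3
time: 10.15
tool_pos: [423.8, -205.0, 76.1]
tcp_rot: [180.0, -0.0, 7.3]
ft_force: [1.6, -5.5, 5.3]
finger_gap: 75.3
```

```bash
python3 -m crank '{"slide":[[0,-0.002,0],[0,-0.001,0],[0,0,0]],"twist":[0,0,0]}'; python3 -m crank '{"slide":[[0,-0.002,0],[0,0,0]],"twist":[0,0]}'; python3 -m crank '{"slide":[[0,-0.0015,0],[0,0,0]],"twist":[0,0]}'
python3 - <<'E'
from h import *
snap('wrist','w7')
E
```

```text
time: 10.45
tool_pos: [423.5, -202.0, 76.1]
tcp_rot: [180.0, -0.0, 7.3]
ft_force: [1.8, -4.3, 4.5]
finger_gap: 75.2
time: 10.65
tool_pos: [423.5, -201.7, 76.4]
tcp_rot: [179.8, -0.1, 7.3]
ft_force: [2.3, -13.0, 1.2]
finger_gap: 75.3
time: 10.85
tool_pos: [423.5, -201.6, 76.6]
tcp_rot: [179.6, -0.1, 7.2]
ft_force: [3.5, -21.2, -1.4]
finger_gap: 75.1
```

View pics/w7.png

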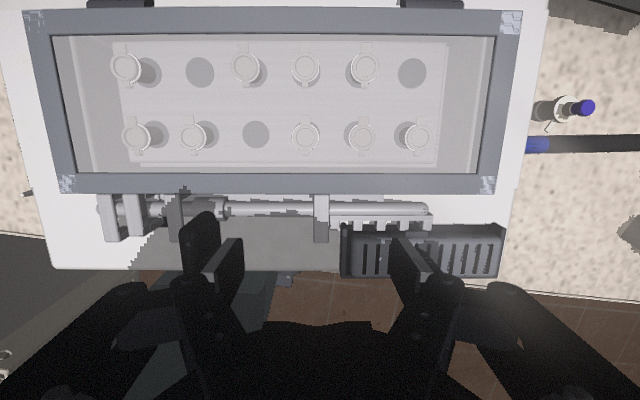

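The lateral force jumped from 5 to 21 N with the TCP still, after about 36 mm of bolt travel, so the bolt is at its stop. The bar end shows beyond the left arch near (97,210). I'll ease off, then lift straight up.

```bash
python3 -m crank '{"slide":[[0,0.002,0],[0,0,0],[0,0,-0.004],[0,0,-0.004],[0,0,-0.004],[0,0.003,-0.005],[0,0,-0.015],[0,0,-0.025]],"twist":[0,0,0,0,0,0,0,0]}';python3 -m crank '{"slide":[[-0.02,0,-0.03],[-0.02,0,-0.03],[0,0,0],[0,0,0]],"twist":[0,0,0,0]}'
python3 - <<'E'
from h import *
snap('wrist','w8');snap('side','d8')
crop('d8',240,100,420,280,3.3,'d8c')
E
```

```text
time: 11.7
tool_pos: [420.9, -201.2, 130.2]
tcp_rot: [-179.7, 0.3, 7.3]
ft_force: [0.2, -0.5, 0.3]
finger_gap: 74.9
time: 12.1
tool_pos: [383.3, -207.8, 192.7]
tcp_rot: [-179.9, -0.0, 7.2]
ft_force: [-0.2, -0.1, 0.3]
finger_gap: 75.2
```

View pics/w8.png

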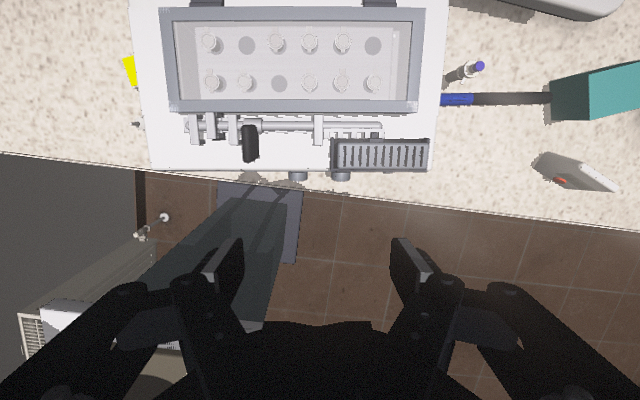

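View pics/d8c.png

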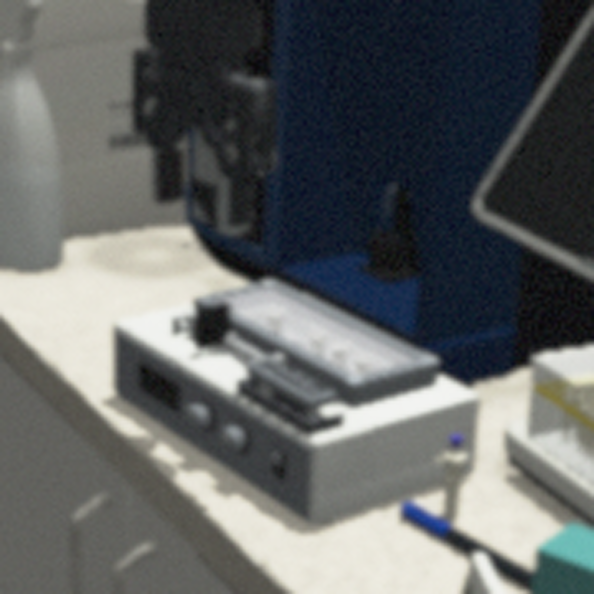

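Run:
```python
from h import *
p,d=load('w8')
c,s=np.cos(np.radians(7.21)),np.sin(np.radians(7.21))
W=lambda x,y,z:[476.58+c*x-s*y,-171.85+s*x+c*y,z]
im=cv2.imread('pics/w8.png');k=5
im=cv2.resize(im,None,fx=k,fy=k,interpolation=cv2.INTER_CUBIC)
def dot(P,col):
    u=proj(d,P,p)*k; cv2.circle(im,(int(u[0]+k/2),int(u[1]+k/2)),3,col,-1)
for x in(-62,-32):
  for y in(27,35): dot(W(x,y,110),(0,0,255))
for x in(-69,-46):
  for y in(-42,-120): dot(W(x,y,94),(0,255,0)); dot(W(x,y,85),(255,255,0))
for y in(-108,98): dot(W(-22,y,89),(255,0,0))
dot(W(-33,91,82),(255,0,255))
cv2.imwrite('pics/w8d.png',im[90*k:190*k,150*k:300*k]);cv2.imwrite('pics/w8e.png',im[90*k:190*k,300*k:450*k])
```

```text
(no output)
```

View pics/w8d.png

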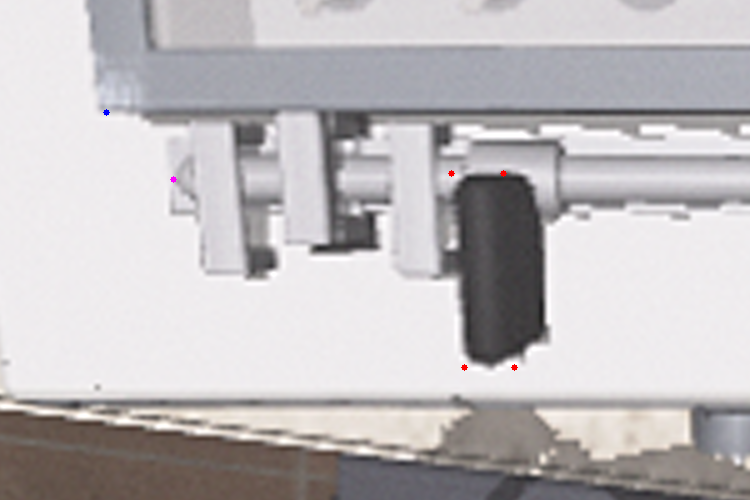

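View pics/w8e.png

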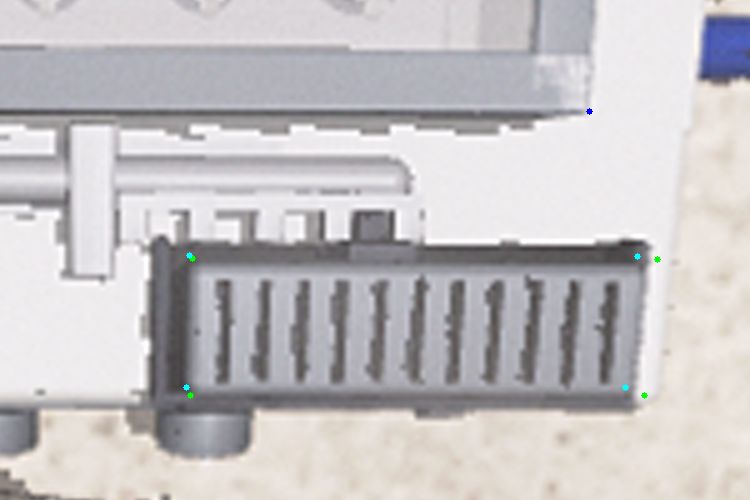

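The bolt's tip and handle lie where the home positions project, to about 1–2 mm, and the tooth has moved from the first to the last notch. To judge whether the catch is up, I'll compare side views from the fixed camera.

Run:
```python
from h import *
a=[cv2.resize(cv2.imread(f'pics/{f}.png')[195:235,295:355],None,fx=6,fy=6,interpolation=cv2.INTER_CUBIC) for f in('d4','d8','d6')]
cv2.imwrite('pics/cmp.png',np.vstack([np.hstack(a[:2]),np.hstack([a[2],cv2.absdiff(a[0],a[1])*2])]))
```

```text
(no output)
```

View pics/cmp.png

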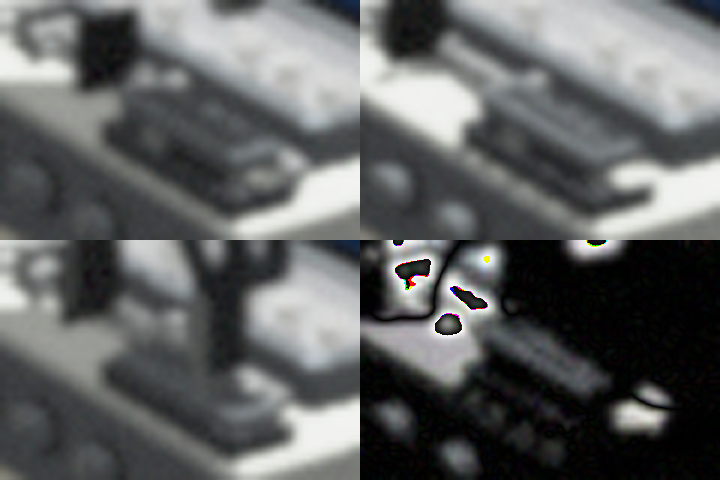

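In the side view the bar is at the same height as before pressing and clearly higher than when held down, so the catch is up. Handing in.

Run:
```python
from h import *
print(hand_in())
```

```text
the job is handed in; nothing more can be done
None
```

The shaker should be ready to run: the cover is shut, the bolt is home through the eye, and the catch has sprung up behind it. I handed it in after about 12 s of robot time, and the hand-in gave no verdict.

**What I did**
- **Cover:** I pressed it down with both fingertips until it met its stop, at about 28 N.
- **Catch and bolt:** I held the catch down with the right fingertip, at about 5 N. The left fingertip pushed the handle left until the bolt hit its stop, when the sideways force jumped from 5 to 21 N.
- **Release:** I eased off and lifted the hand straight up and clear.

**Last checks**
- **Cover:** its corners match the shut position in the wrist picture.
- **Bolt:** the tip and handle match the home position to about 1–2 mm, and the catch's tooth is in the last notch.
- **Catch:** in the wrist picture, its height fell between up and down. In the side picture, it stands at the same height as before pressing.
- **Small things:** the hand stayed clear of them, and none I could see in the last pictures looked moved. I did not measure their positions.
- **Contact:** the wrist force reads about zero, so the robot is touching nothing.

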